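# Push the deli tub home on the guide rail and print its label

## Task

Push the red-lidded tub along the counter, without lifting it, back against the long steel guide rail and along it until it sits flush in the corner, touching both the rail and its end stop. With the tub home, press the green button on the label printer all the way down and let it go. Leave all the other things where they stand.

Things in the scene. Friction and masses are not known exactly. Their poses are not given: they have to be found in the camera images.
- tub_red: The tub to push: closed cream rectangular deli tub, red lid with a white patch. 92 mm along its own x, 110 mm along its y, 50 mm tall, walls upright, about 0.3 kg, slides with a few newtons. Origin: centre of its underside. Starts with its x axis within 0.2 rad of the rail's x, its centre about 170 mm from the rail on the robot's side, one of a row of three tubs.
- rail: Fixed steel guide rail: an L of two bars 30 mm high, 12 mm thick. Origin: inner corner of the L at counter level. x points away from the robot, square to the long bar; y runs along it to the end stop. Inner faces: long bar x = 0, from y = 0 to -548 mm; end stop y = 0, from x = 0 to -100 mm. Free space is x < 0, y < 0. Its yaw is within 0.12 rad of zero.
- rail_home (a point): Where the centre of the underside of the red-lidded tub lies when it is home, flush with both bars: at x = -46 mm, y = -55 mm in the rail's frame. The tub's axes are then along the rail's.
- tub_blue: A bystander: tub of the same shape and size with a blue lid. Origin: centre of its underside. It stands anywhere in the row of three tubs, about 165 mm from tub to tub; the row leaves a lane about 105 mm wide along the rail, enough to slide the red-lidded tub past.
- tub_yellow: A bystander: tub of the same shape and size with a yellow lid, in the same row. Origin: centre of its underside.
- olives: A bystander: green glass jar with black cap, 64 mm across, 95 mm tall, in front of the printer. Origin: centre of its underside.
- tin: A bystander: tin 72 mm across, 50 mm tall, behind the rail. Origin: centre of its underside.
- cup: A bystander: white cup 60 mm across, 60 mm tall, behind the rail. Origin: centre of its underside.
- plate: A bystander: terracotta plate 130 mm across, 18 mm tall, behind the rail. Origin: centre of its underside.
- mill: A bystander: dark wooden pepper mill 52 mm across, 130 mm tall, standing to the robot's right of the row of tubs. Origin: centre of its underside.
- button_top (a point): Centre of the top of the round green push button, 28 mm across, that faces straight up on the robot's side of the label printer (a grey box 170 x 140 mm, fixed, left of the end stop). A black cover on the far half of the printer rises to 97 mm above the counter, its near edge 30 mm beyond the button's centre.
- button (a joint): Travel of the green button: 0 when up, 0.006 m when all the way down, which takes 5 N; it springs back.

How it is judged:
By the outcome, as a careful person would: the job done as asked, in the order asked, and still so for the second after the job is handed in, with the robot touching nothing.
It also fails if it takes over 64 s, if anything falls off the work surface, if the arm or the gripper's body presses on something with over 40 N, if the wrist force passes 120 N, or if a joint passes its speed limit or range.

## Robot

A 7-joint arm with a two-finger parallel gripper is mounted at the origin on the work surface. World frame = base frame: x ahead of the robot, y to its left, z up, the work surface at z = 0. Lengths are in m, angles in degrees, forces in N, time in s.
With the tool pointing down it reaches from about 0.425 to 0.875 m from the base axis. Payload 4.7 kg.
Tool frame: the origin (TCP) lies on the centre line of the jaws, within the pads' length; the fingertips stand 25 mm ahead of it and the grasp point (between the pads) lies 6 mm ahead of it; z points along the fingers, y is the direction in which the jaws open and shut (so a half turn about z gives the same grasp; the last joint's range is limited). The gripper opens to 87 mm and grips with 3 to 60 N. Pads are 19 mm wide; open, the fingers measure 117 mm over their backs; the gripper's body (75 mm by 190 mm) begins 51 mm behind the grasp point.
Start: joints at [69.047, 18.392, -4.016, 83.108, 1.295, 78.541, -3.26], TCP at [0.241, -0.604, 0.248] pointing down, gripper open.
Joint ranges: [-163.93, 163.93], [-17.29, 119.83], [-79.2, 71.16], [3.27, 140.29], [-89.18, 269.18], [5.43, 117.66], [-154.24, 154.24]. Speed limits (degrees/s): [147.25, 147.25, 180, 180, 180, 180, 180].

## Interface

Orientations are given as [roll, pitch, yaw] about the fixed x, y, z axes, in that order (R = Rz(yaw) Ry(pitch) Rx(roll)).
In Python, from cell import env gives the robot as it stands.
- The arm moves only by the shell command python3 -m creep 'ROWS' [OPENING] [FORCE]. ROWS is JSON, a list of rows, each an object of numbers: "tx", "ty", "tz": the shift along the tool's x, y, z in m; "rx", "ry", "rz": the turn, a rotation vector about the tool's x, y, z in degrees. In form: [{"tx": .., "ty": .., "tz": .., "rx": .., "ry": .., "rz": ..}, ...]. A call has 1 to 20 rows; each row shifts and turns the commanded pose from where the row before left it, along the tool's axes as they then stand; what a row does not reach is not made up. A row lasts 1/8 s, in which the tool goes at most 62.5 mm and 10.7 degrees, less where a joint would pass 70% of its speed; a pose out of reach is approached as far as the arm can. A call is refused whole if a number of a shift passes 0.0625 or a number of a turn 10.7, either way. A call with a gripper value outside its range is refused whole. OPENING is the finger opening in m, from 0 to 0.087, set as the call begins (- or left out, the last holds). The fingers move at their own pace and stop on an object; FORCE is the grip in N (left out, the last holds). Time passes only in rows, so rows that do not move let the fingers close. It gives the time, the measured TCP pose, the force and the opening at its end, in the units of the state.
- env.get_obs(): the state, without advancing time (a new reading comes with each control period).
- env.read_camera(name): name is "side" or "top"; returns a dict with "pixels" (400x640x3 uint8, red, green, blue), "intrinsics" (3x3 intrinsics, pixels), "R" (3x3) and "t" (3): a world point X has camera coordinates R X + t. Camera axes: x right, y down, z forward; pixel columns grow to the right and rows downward; lengths in m; the calibration is good to about 2 mm. A picture is of the moment at which its call begins. There is no depth.
- env.sign_off(): hands the job in, once; it reports no verdict.
The state is a dict: "time_s": time; "qpos": joint angles; "joint_velocities": joint speeds; "effort": joint torques, N m; "tool_pos": TCP position; "tool_rot": TCP orientation; "force": force on the tool from outside, world axes, zero at the start; "wrist_torque": the same for the moment, N m; "grip_width": finger opening in m.
Only numpy, scipy, OpenCV 4.12 (cv2) and the standard library are available. Lean on these libraries where they do the work, as an engineer would, in place of code of your own. Each camera call takes 0.05 s, during which the arm holds its last target.

## Working session

There is one attempt and no reset: what is moved stays moved. The work goes in short steps, Python scripts to look and compute and a shell command to move; the robot and the scene stay as the last step left them, time stands still between calls to the robot, and variables do not carry over. Pictures are saved under pics/ and viewed, and the job is handed in when it is done.

```bash
mkdir -p pics; ls
python3 - <<'E'
from cell import env
import cv2,numpy as np
o=env.get_obs(); print({k:np.round(v,3).tolist() for k,v in o.items()})
for n in("top","side"):
    c=env.read_camera(n); cv2.imwrite(f"pics/{n}0.png",c["pixels"][:,:,::-1]); print(n,c["intrinsics"].round(1).tolist(),c["R"].round(4).tolist(),c["t"].round(4).tolist(), (-c["R"].T@c["t"]).round(3))
E
```

```text
pics
{'time_s': 0.0, 'qpos': [69.047, 18.439, -4.015, 83.174, 1.297, 78.54, -3.258], 'joint_velocities': [0.009, -0.042, 0.078, -0.018, 0.052, -0.011, -0.089], 'effort': [0.001, -49.129, -0.404, -31.252, -0.064, 0.044, 0.0], 'tool_pos': [0.241, -0.603, 0.246], 'tool_rot': [-179.892, 0.007, 21.765], 'force': [-0.162, -1.67, 0.292], 'wrist_torque': [0.037, 0.035, 0.022], 'grip_width': 0.087}
top [[430.2, 0.0, 314.9], [0.0, 430.2, 206.4], [0.0, 0.0, 1.0]] [[0.0298, -0.9993, 0.024], [-0.9915, -0.0326, -0.1262], [0.1269, -0.0201, -0.9917]] [-0.0868, 0.5758, 1.3765] [ 0.399 -0.04   1.44 ]
side [[421.2, 0.0, 320.8], [0.0, 421.2, 195.7], [0.0, 0.0, 1.0]] [[-0.981, -0.193, -0.0195], [-0.0933, 0.5576, -0.8249], [0.17, -0.8074, -0.565]] [0.5474, 0.1799, 1.2602] [0.34  1.023 0.871]
```

View pics/top0.png

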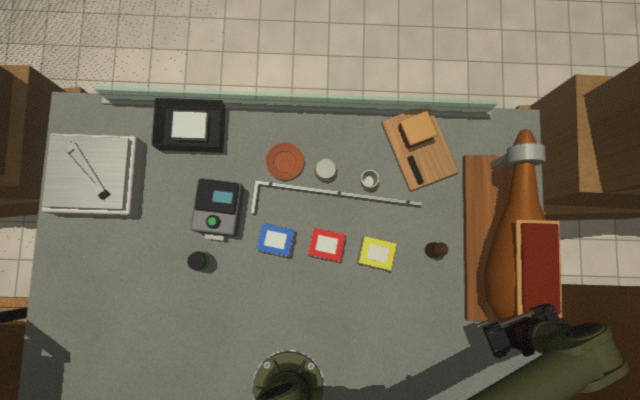

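View pics/side0.png

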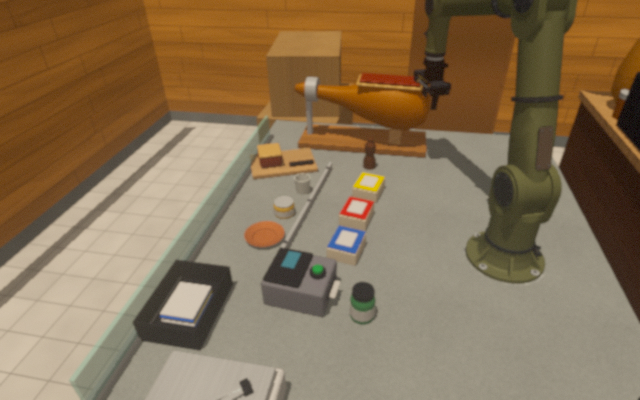

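```bash
cat > h.py <<'E'
import cv2,numpy as np
from cell import env
def snap(n,f=None):
    c=env.read_camera(n)
    if f: cv2.imwrite("pics/"+f,c["pixels"][:,:,::-1])
    return c
def ray(c,uv,z):
    uv=np.atleast_2d(np.float64(uv)); d=np.c_[uv,np.ones(len(uv))]@np.linalg.inv(c["intrinsics"]).T@c["R"]
    o=-c["R"].T@c["t"]; return o+d*((z-o[2])/d[:,2])[:,None]
def proj(c,X):
    p=np.atleast_2d(X)@c["R"].T+c["t"]; p=p@c["intrinsics"].T; return p[:,:2]/p[:,2:]
def hsv(c): return cv2.cvtColor(c["pixels"],cv2.COLOR_RGB2HSV)
def mask(c,col,roi):
    h=hsv(c); H,S,V=[h[...,i].astype(int) for i in range(3)]
    m={'red':((H<6)|(H>174))&(S>150)&(V>70),'blue':(H>100)&(H<130)&(S>120)&(V>70),'yellow':(H>20)&(H<35)&(S>130)&(V>100),'green':(H>45)&(H<90)&(S>120)&(V>40)}[col].astype(np.uint8)
    x0,y0,x1,y1=roi; k=np.zeros_like(m);k[y0:y1,x0:x1]=m[y0:y1,x0:x1]; return k
def lid(c,col,roi,z=.05):
    cs,_=cv2.findContours(mask(c,col,roi),cv2.RETR_EXTERNAL,cv2.CHAIN_APPROX_NONE)
    k=max(cs,key=cv2.contourArea)[:,0]
    P=ray(c,k,z)[:,:2]
    (cx,cy),(w,h),a=cv2.minAreaRect((P*1000).astype(np.float32))
    # x side is the shorter one
    if w>h: w,h,a=h,w,a-90
    a=(a+90)%180-90
    return np.array([cx,cy,w,h,a]).round(1)
E
python3 - <<'E'
from h import *
c=snap("top"); s=snap("side")
for col in('red','blue','yellow'): print(col,lid(c,col,(240,200,420,290)), lid(s,col,(310,160,400,260)))
for cc,r in((c,(190,205,235,240)),(s,(300,255,335,285))):
    m=mask(cc,'green',r); ys,xs=np.nonzero(m); print('btn px',xs.mean(),ys.mean(),len(xs), [ray(cc,(xs.mean(),ys.mean()),z).round(4).tolist() for z in(.06,.07,.08,.09)])
x=cv2.resize(c["pixels"][170:220,235:435,::-1],None,fx=4,fy=4,interpolation=cv2.INTER_CUBIC);cv2.imwrite("pics/rail.png",x)
x=cv2.resize(s["pixels"][150:330,240:400,::-1],None,fx=3.3,fy=3.3,interpolation=cv2.INTER_CUBIC);cv2.imwrite("pics/sz.png",x)
E
```

```text
red [ 454.8 -109.9   86.8  104.5  -10.1] [ 456.1 -104.4   84.8  103.3  -10.8]
blue [465.1  56.   85.8 102.5 -10. ] [467.3  60.6  80.9  98.3 -10.7]
yellow [ 432.2 -274.    87.4  106.2  -11.6] [ 432.7 -268.2   90.7  112.5  -12.2]
btn px 211.76271186440678 221.0 59 [[[0.5172, 0.2604, 0.06]], [[0.5164, 0.2582, 0.07]], [[0.5155, 0.2561, 0.08]], [[0.5147, 0.2539, 0.09]]]
btn px 317.2173913043478 268.9855072463768 69 [[[0.5251, 0.2114, 0.06]], [[0.5228, 0.2214, 0.07]], [[0.5206, 0.2314, 0.08]], [[0.5183, 0.2414, 0.09]]]
```

View pics/rail.png

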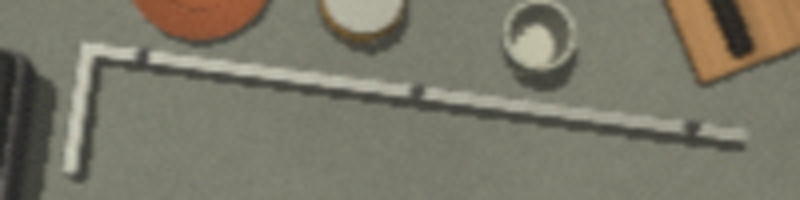

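View pics/sz.png

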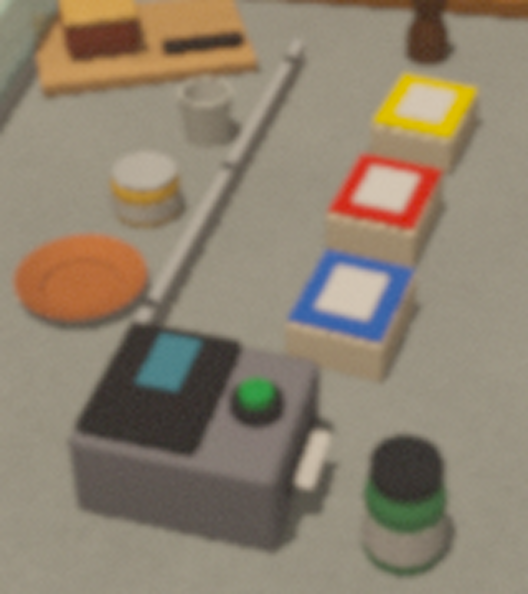

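Run:
```python
from h import *
c=snap("top"); 
g=cv2.cvtColor(c["pixels"],cv2.COLOR_RGB2GRAY).astype(float)
def edge(cols,rowf,axis):
    pts=[]
    for u in cols:
        r=int(round(rowf(u))); 
        w=np.arange(r-6,r+7); p=g[w,u] if axis==0 else g[u,w]
        bg=np.median(g[200:215,270:380]); q=np.clip(p-bg-15,0,None)
        if q.max()<30: continue
        k=(q*w).sum()/q.sum(); pts.append((u,k) if axis==0 else (k,u))
    return np.float32(pts)
L=edge(range(265,420),lambda u:184+(u-258)*20/163,0)
E=edge(range(188,211),lambda v:257-(v-184)*5/28,1)
def fit(P): 
    X=(ray(c,P,.03)[:,:2]*1000).astype(np.float32); 
    vx,vy,x,y=cv2.fitLine(X,cv2.DIST_HUBER,0,.01,.01).ravel(); 
    r=(X[:,0]-x)*vy-(X[:,1]-y)*vx; print(len(P),'dir',np.degrees(np.arctan2(vy,vx)),'rms',r.std(),X[0],X[-1]); return np.array([vx,vy]),np.array([x,y])
d,p=fit(L); e,q=fit(E)
if d[1]<0:d=-d
yaw=np.arctan2(-d[0],d[1]); print('yaw',np.degrees(yaw), 'rad',yaw)
xh=np.array([np.cos(yaw),np.sin(yaw)]);yh=np.array([-np.sin(yaw),np.cos(yaw)])
A=np.c_[d,-e]; t=np.linalg.solve(A,q-p); cc=p+t[0]*d
corner=cc-6*xh-6*yh; print('corner',corner,'home',corner-46*xh-55*yh)
end=ray(c,[421,204.5],.03)[0,:2]*1000; print('end in rail',(end-corner)@xh,(end-corner)@yh)
for n,P in(('red',(454.8,-109.9)),('blue',(465.1,56)),('yel',(432.2,-274))): P=np.array(P)-corner; print(n,P@xh,P@yh)
print('mask corner proj',proj(c,[*corner/1000,0.03]))
```

```text
86 dir 84.274315 rms 0.53460777 [651.9772   98.96288] [ 617.1017  -257.71826]
23 dir -5.6405716 rms 0.443179 [633.90594 130.60399] [560.30176 137.0949 ]
yaw -5.7256765 rad -0.09993191
corner [649.03253 122.88382] home [597.7749   72.74744]
end in rail 2.5257452236623408 -546.868950473378
red -170.0396674487308 -251.00019244615987
blue -176.34217839795502 -84.9002858295019
yel -176.15536965388216 -416.5361970028754
mask corner proj [[257.7350134  183.57975629]]
```

```bash
cat >> h.py <<'E'
yaw=-.09993; C=np.array([.6490,.1229]); XH=np.array([np.cos(yaw),np.sin(yaw)]); YH=np.array([-XH[1],XH[0]])
def st():
    o=env.get_obs(); p=np.array(o["tool_pos"]); d=p[:2]-C
    print('t',round(float(o["time_s"]),2),'rail mm',round(d@XH*1000,1),round(d@YH*1000,1),'z',round(p[2]*1000,1),'rot',np.round(o["tool_rot"],1),'F',np.round(o["force"],1),'w',round(float(o["grip_width"]),4),'q',np.round(o["qpos"],0))
E
python3 -m creep '[{"rz":9.2},{"rz":9.2},{"rz":9.1},{"tx":0.01,"ty":-0.03},{"tx":0.01,"ty":-0.05},{"tx":0.01,"ty":-0.05},{"tx":0.01,"ty":-0.05},{"tx":0.01,"ty":-0.05},{"tx":0.01,"ty":-0.05},{"tx":0.01,"ty":-0.05},{"tx":0.01,"ty":-0.05},{"tx":0.01,"ty":-0.05},{"tx":0.01,"ty":-0.05},{"ty":-0.03},{}]' 0.04
python3 -c "from h import *;st()"
```

```text
t 0.25 rail mm -333.6 -763.5 z 247.0 rot [-180.     0.    21.8] F [-0.1  0.4  0.2] w 0.0871 q [69. 18. -4. 83.  1. 79. -3.]$[0]: bad value
```

```bash
python3 -m creep '[{"tx":0,"ty":0,"tz":0,"rx":0,"ry":0,"rz":9.2},{"tx":0,"ty":0,"tz":0,"rx":0,"ry":0,"rz":9.2},{"tx":0,"ty":0,"tz":0,"rx":0,"ry":0,"rz":9.1}]' 0.04
python3 -c "from h import *;st()"
```

```text
time_s: 0.62
tool_pos: [0.2409, -0.6036, 0.2473]
tool_rot: [-180.0, 0.0, -6.0]
force: [0.7, -0.5, -0.0]
grip_width: 0.0648
t 0.62 rail mm -333.6 -763.6 z 247.3 rot [-180.    0.   -6.] F [ 0.7 -0.5 -0. ] w 0.0648 q [ 66.  18.  -0.  83.   0.  78. -30.]
```

```bash
python3 -m creep '[{"tx":0.01,"ty":-0.03,"tz":0,"rx":0,"ry":0,"rz":0},{"tx":0.01,"ty":-0.05,"tz":0,"rx":0,"ry":0,"rz":0},{"tx":0.01,"ty":-0.05,"tz":0,"rx":0,"ry":0,"rz":0},{"tx":0.01,"ty":-0.05,"tz":0,"rx":0,"ry":0,"rz":0},{"tx":0.01,"ty":-0.05,"tz":0,"rx":0,"ry":0,"rz":0},{"tx":0.01,"ty":-0.05,"tz":0,"rx":0,"ry":0,"rz":0},{"tx":0.01,"ty":-0.05,"tz":0,"rx":0,"ry":0,"rz":0},{"tx":0.01,"ty":-0.05,"tz":0,"rx":0,"ry":0,"rz":0},{"tx":0.01,"ty":-0.05,"tz":0,"rx":0,"ry":0,"rz":0},{"tx":0,"ty":-0.05,"tz":0,"rx":0,"ry":0,"rz":0},{"tx":0,"ty":-0.03,"tz":0,"rx":0,"ry":0,"rz":0},{"tx":0,"ty":0,"tz":0,"rx":0,"ry":0,"rz":0}]'
python3 -c "from h import *;st()"
```

```text
time_s: 2.12
tool_pos: [0.3818, -0.1031, 0.2478]
tool_rot: [179.9, -0.0, -5.5]
force: [-0.7, 0.2, 0.5]
grip_width: 0.04
t 2.12 rail mm -243.3 -251.6 z 247.8 rot [179.9  -0.   -5.5] F [-0.7  0.2  0.5] w 0.04 q [ 42. -13. -26. 115.  -6.  77. -78.]
```

```bash
python3 -m creep '[{"tx":0,"ty":0,"tz":0.04,"rx":0,"ry":0,"rz":0},{"tx":0,"ty":0,"tz":0.04,"rx":0,"ry":0,"rz":0},{"tx":0,"ty":0,"tz":0.04,"rx":0,"ry":0,"rz":0},{"tx":0,"ty":0,"tz":0,"rx":0,"ry":0,"rz":0}]'
python3 -c "from h import *;st();snap('side','s1.png')"
```

```text
time_s: 2.62
tool_pos: [0.3789, -0.1054, 0.1252]
tool_rot: [-179.9, 0.4, -5.8]
force: [0.2, -0.0, 0.1]
grip_width: 0.0398
t 2.62 rail mm -246.0 -254.1 z 125.2 rot [-179.9    0.4   -5.8] F [ 0.2 -0.   0.1] w 0.0398 q [ 42.  -7. -28. 124.  -4.  62. -80.]
```

View pics/s1.png

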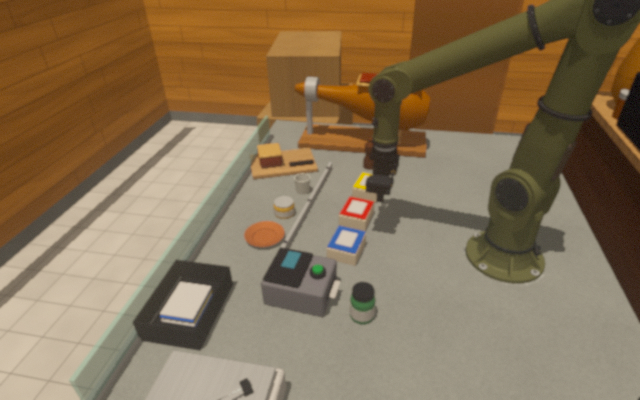

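```bash
python3 -m creep '[{"tx":0,"ty":0,"tz":0.025,"rx":0,"ry":0,"rz":0},{"tx":0,"ty":0,"tz":0.025,"rx":0,"ry":0,"rz":0},{"tx":0,"ty":0,"tz":0.02,"rx":0,"ry":0,"rz":0},{"tx":0,"ty":0,"tz":0,"rx":0,"ry":0,"rz":0}]'
python3 -c "from h import *;st();snap('top','t1.png')"
```

```text
time_s: 3.18
tool_pos: [0.3819, -0.1058, 0.0583]
tool_rot: [180.0, -0.0, -5.8]
force: [-0.1, -0.8, 0.5]
grip_width: 0.0402
t 3.17 rail mm -242.9 -254.2 z 58.3 rot [180.   -0.   -5.8] F [-0.1 -0.8  0.5] w 0.0402 q [ 42.  -0. -30. 128.  -0.  52. -84.]
```

View pics/t1.png

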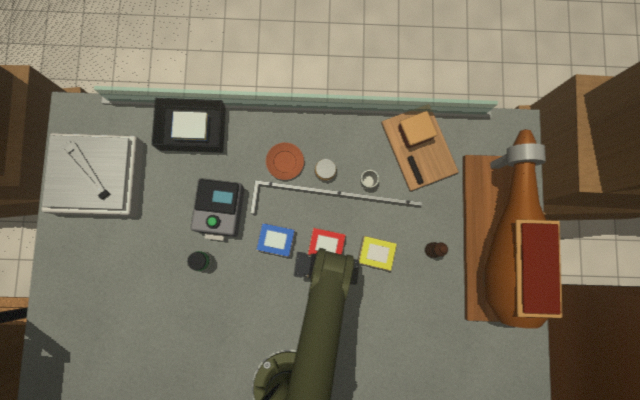

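```bash
python3 -m creep '[{"tx":0,"ty":0,"tz":0.01,"rx":0,"ry":0,"rz":0},{"tx":0,"ty":0,"tz":0.008,"rx":0,"ry":0,"rz":0},{"tx":0.006,"ty":0,"tz":0,"rx":0,"ry":0,"rz":0},{"tx":0.006,"ty":0,"tz":0,"rx":0,"ry":0,"rz":0},{"tx":0.006,"ty":0,"tz":0,"rx":0,"ry":0,"rz":0},{"tx":0.006,"ty":0,"tz":0,"rx":0,"ry":0,"rz":0},{"tx":0.006,"ty":0,"tz":0,"rx":0,"ry":0,"rz":0},{"tx":0,"ty":0,"tz":0,"rx":0,"ry":0,"rz":0}]'
python3 -c "from h import *;st()"
```

```text
time_s: 4.22
tool_pos: [0.4124, -0.1081, 0.0396]
tool_rot: [-180.0, -0.1, -5.7]
force: [0.1, -0.5, 0.5]
grip_width: 0.0402
t 4.22 rail mm -212.4 -253.5 z 39.6 rot [-1.8e+02 -1.0e-01 -5.7e+00] F [ 0.1 -0.5  0.5] w 0.0402 q [ 40.   6. -30. 125.   4.  50. -88.]
```

```bash
python3 -m creep '[{"tx":0.008,"ty":0,"tz":0,"rx":0,"ry":0,"rz":0},{"tx":0.008,"ty":0,"tz":0,"rx":0,"ry":0,"rz":0},{"tx":0.008,"ty":0,"tz":0,"rx":0,"ry":0,"rz":0},{"tx":0.008,"ty":0,"tz":0,"rx":0,"ry":0,"rz":0},{"tx":0.008,"ty":0,"tz":0,"rx":0,"ry":0,"rz":0},{"tx":0.008,"ty":0,"tz":0,"rx":0,"ry":0,"rz":0},{"tx":0.008,"ty":0,"tz":0,"rx":0,"ry":0,"rz":0},{"tx":0.008,"ty":0,"tz":0,"rx":0,"ry":0,"rz":0},{"tx":0.008,"ty":0,"tz":0,"rx":0,"ry":0,"rz":0},{"tx":0.008,"ty":0,"tz":0,"rx":0,"ry":0,"rz":0},{"tx":0.008,"ty":0,"tz":0,"rx":0,"ry":0,"rz":0},{"tx":0.004,"ty":0,"tz":0,"rx":0,"ry":0,"rz":0},{"tx":0,"ty":0,"tz":0,"rx":0,"ry":0,"rz":0}]'
python3 -c "from h import *;st();snap('top','t2.png');s=snap('side','s2.png');print(lid(s,'red',(290,140,400,260)))"
```

```text
time_s: 5.85
tool_pos: [0.5036, -0.1175, 0.0397]
tool_rot: [-180.0, -0.1, -5.7]
force: [-0.4, 0.5, 0.5]
grip_width: 0.0398
t 5.85 rail mm -120.7 -253.7 z 39.7 rot [-1.8e+02 -1.0e-01 -5.7e+00] F [-0.4  0.5  0.5] w 0.0398 q [ 36.  17. -29. 113.  10.  52. -94.]
[ 563.  -111.7   85.9  102.7   -5.7]
```

View pics/t2.png

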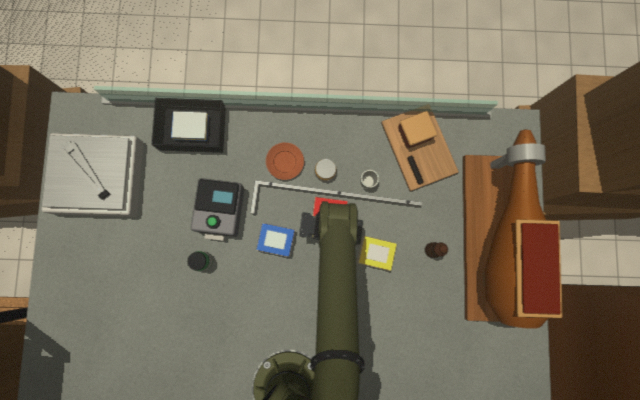

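View pics/s2.png

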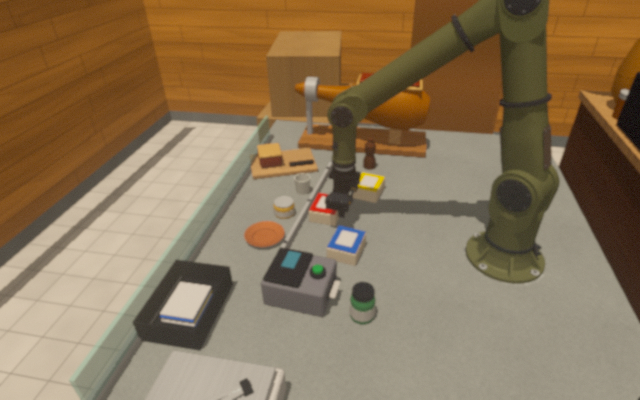

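```bash
python3 -m creep '[{"tx":0.005,"ty":0,"tz":0,"rx":0,"ry":0,"rz":0},{"tx":0.005,"ty":0,"tz":0,"rx":0,"ry":0,"rz":0},{"tx":0.004,"ty":0,"tz":0,"rx":0,"ry":0,"rz":0},{"tx":0.002,"ty":0,"tz":0,"rx":0,"ry":0,"rz":0},{"tx":0.001,"ty":0,"tz":0,"rx":0,"ry":0,"rz":0}]'
python3 -m creep '[{"tx":0.001,"ty":0,"tz":0,"rx":0,"ry":0,"rz":0}]'
python3 -m creep '[{"tx":0.001,"ty":0,"tz":0,"rx":0,"ry":0,"rz":0}]'
python3 -c "from h import *;st()"
```

```text
time_s: 6.58
tool_pos: [0.5197, -0.1192, 0.0395]
tool_rot: [180.0, 0.0, -5.7]
force: [-4.4, 1.1, 2.9]
grip_width: 0.0405
time_s: 6.7
tool_pos: [0.5207, -0.1193, 0.0395]
tool_rot: [180.0, 0.0, -5.7]
force: [-3.8, -0.5, 2.4]
grip_width: 0.0402
time_s: 6.82
tool_pos: [0.5218, -0.1194, 0.0395]
tool_rot: [180.0, -0.0, -5.7]
force: [-3.3, 0.2, 2.3]
grip_width: 0.0398
t 6.83 rail mm -102.4 -253.7 z 39.5 rot [180.   -0.   -5.7] F [-3.3  0.2  2.3] w 0.0398 q [ 35.  19. -29. 111.  11.  53. -94.]
```

```bash
for i in 1; do python3 -m creep '[{"tx":0.001,"ty":0,"tz":0,"rx":0,"ry":0,"rz":0}]'; done
python3 -m creep '[{"tx":0.001,"ty":0,"tz":0,"rx":0,"ry":0,"rz":0}]'
```

```text
time_s: 6.95
tool_pos: [0.5221, -0.1194, 0.0395]
tool_rot: [180.0, 0.1, -5.7]
force: [-6.8, 0.7, 6.1]
grip_width: 0.0401
time_s: 7.08
tool_pos: [0.5221, -0.1194, 0.0393]
tool_rot: [180.0, 0.2, -5.7]
force: [-10.0, 1.5, 7.5]
grip_width: 0.0401
```

```bash
python3 -m creep '[{"tx":0.001,"ty":0,"tz":0,"rx":0,"ry":0,"rz":0}]';python3 -m creep '[{"tx":0.001,"ty":0,"tz":0,"rx":0,"ry":0,"rz":0}]'
```

```text
time_s: 7.2
tool_pos: [0.5221, -0.1194, 0.0392]
tool_rot: [180.0, 0.4, -5.7]
force: [-11.8, 0.9, 9.6]
grip_width: 0.0401
time_s: 7.32
tool_pos: [0.5222, -0.1194, 0.039]
tool_rot: [180.0, 0.5, -5.7]
force: [-15.0, 2.3, 12.4]
grip_width: 0.0398
```

```bash
python3 -m creep '[{"tx":-0.012,"ty":0,"tz":0,"rx":0,"ry":0,"rz":0},{"tx":-0.012,"ty":0,"tz":0,"rx":0,"ry":0,"rz":0},{"tx":0,"ty":0,"tz":-0.03,"rx":0,"ry":0,"rz":0},{"tx":0,"ty":0,"tz":-0.03,"rx":0,"ry":0,"rz":0},{"tx":0,"ty":0.02,"tz":-0.03,"rx":0,"ry":0,"rz":0},{"tx":0.02,"ty":0.02,"tz":0,"rx":0,"ry":0,"rz":0},{"tx":0.02,"ty":0.02,"tz":0,"rx":0,"ry":0,"rz":0},{"tx":0.02,"ty":0.02,"tz":0,"rx":0,"ry":0,"rz":0},{"tx":0,"ty":0,"tz":0,"rx":0,"ry":0,"rz":-10},{"tx":0,"ty":0,"tz":0,"rx":0,"ry":0,"rz":-10},{"tx":0,"ty":0,"tz":0,"rx":0,"ry":0,"rz":-10},{"tx":0,"ty":0,"tz":0,"rx":0,"ry":0,"rz":-10},{"tx":0,"ty":0,"tz":0,"rx":0,"ry":0,"rz":-10},{"tx":0,"ty":0,"tz":0,"rx":0,"ry":0,"rz":-10},{"tx":0,"ty":0,"tz":0,"rx":0,"ry":0,"rz":-10},{"tx":0,"ty":0,"tz":0,"rx":0,"ry":0,"rz":-10},{"tx":0,"ty":0,"tz":0,"rx":0,"ry":0,"rz":-10},{"tx":0,"ty":0,"tz":0,"rx":0,"ry":0,"rz":0}]'
python3 -c "from h import *;st();s=snap('side','s3.png');print(lid(s,'red',(290,140,400,260)))"
```

```text
time_s: 9.57
tool_pos: [0.5537, -0.2031, 0.1296]
tool_rot: [179.9, 0.0, 84.1]
force: [-0.3, -0.5, 1.2]
grip_width: 0.0401
t 9.57 rail mm -62.3 -333.9 z 129.6 rot [179.9   0.   84.1] F [-0.3 -0.5  1.2] w 0.0401 q [ 52.  21. -41.  99.  15.  66.   1.]
[ 579.5 -115.4   86.4  106.6   -5.9]
```

View pics/s3.png

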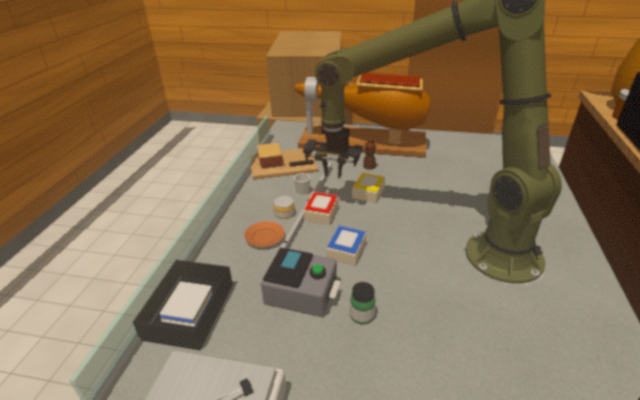

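```bash
python3 -m creep '[{"tx":0,"ty":0.016,"tz":0,"rx":0,"ry":0,"rz":0},{"tx":0,"ty":0,"tz":0.03,"rx":0,"ry":0,"rz":0},{"tx":0,"ty":0,"tz":0.03,"rx":0,"ry":0,"rz":0},{"tx":0,"ty":0,"tz":0.02,"rx":0,"ry":0,"rz":0},{"tx":0,"ty":0,"tz":0.008,"rx":0,"ry":0,"rz":0},{"tx":0,"ty":0,"tz":0,"rx":0,"ry":0,"rz":0}]'
python3 -c "from h import *;st()"
```

```text
time_s: 10.38
tool_pos: [0.5696, -0.2045, 0.0416]
tool_rot: [-180.0, -0.0, 84.2]
force: [0.3, 0.1, -0.4]
grip_width: 0.0402
t 10.38 rail mm -46.3 -333.7 z 41.6 rot [-180.    -0.    84.2] F [ 0.3  0.1 -0.4] w 0.0402 q [ 48.  29. -38. 101.  20.  58.  -3.]
```

```bash
python3 -m creep '[{"tx":0.008,"ty":0,"tz":0,"rx":0,"ry":0,"rz":0},{"tx":0.008,"ty":0,"tz":0,"rx":0,"ry":0,"rz":0},{"tx":0.008,"ty":0,"tz":0,"rx":0,"ry":0,"rz":0},{"tx":0.008,"ty":0,"tz":0,"rx":0,"ry":0,"rz":0},{"tx":0.008,"ty":0,"tz":0,"rx":0,"ry":0,"rz":0},{"tx":0.008,"ty":0,"tz":0,"rx":0,"ry":0,"rz":0},{"tx":0.008,"ty":0,"tz":0,"rx":0,"ry":0,"rz":0},{"tx":0.008,"ty":0,"tz":0,"rx":0,"ry":0,"rz":0},{"tx":0.008,"ty":0,"tz":0,"rx":0,"ry":0,"rz":0},{"tx":0.008,"ty":0,"tz":0,"rx":0,"ry":0,"rz":0},{"tx":0.008,"ty":0,"tz":0,"rx":0,"ry":0,"rz":0},{"tx":0.008,"ty":0,"tz":0,"rx":0,"ry":0,"rz":0}]'
python3 -c "from h import *;st();snap('top','t4.png');s=snap('side','s4.png');print(lid(s,'red',(270,140,400,260)),lid(s,'blue',(310,160,400,260)))"
```

```text
time_s: 11.88
tool_pos: [0.5793, -0.1108, 0.0423]
tool_rot: [180.0, 0.2, 84.2]
force: [-2.3, -5.2, 4.1]
grip_width: 0.0398
t 11.88 rail mm -46.0 -239.5 z 42.3 rot [180.    0.2  84.2] F [-2.3 -5.2  4.1] w 0.0398 q [ 41.  27. -40. 103.  21.  57. -13.]
[587.1 -39.6  86.5 105.3  -5. ] [467.3  60.4  80.9  98.8 -10.7]
```

View pics/t4.png

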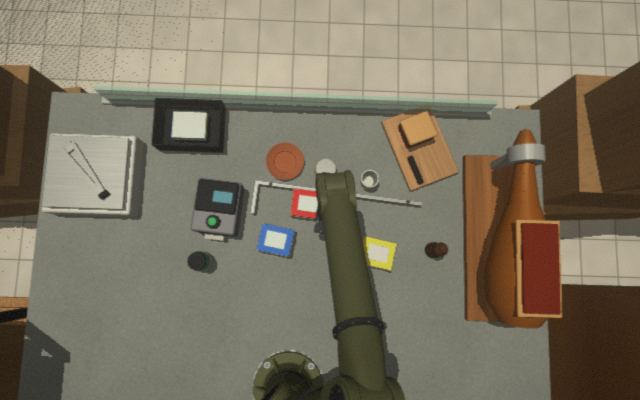

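View pics/s4.png

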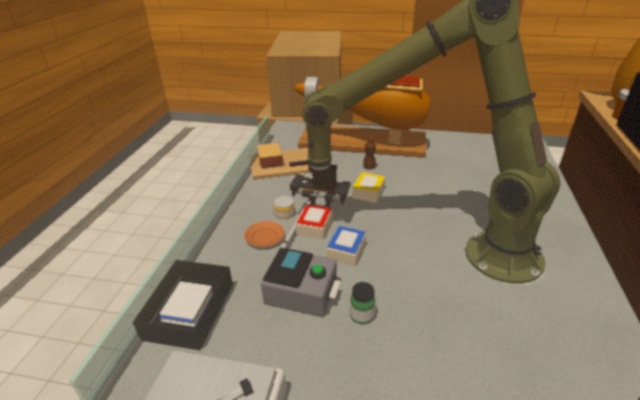

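```bash
python3 -m creep '[{"tx":0.008,"ty":0,"tz":0,"rx":0,"ry":0,"rz":0},{"tx":0.008,"ty":0,"tz":0,"rx":0,"ry":0,"rz":0},{"tx":0.008,"ty":0,"tz":0,"rx":0,"ry":0,"rz":0},{"tx":0.008,"ty":0,"tz":0,"rx":0,"ry":0,"rz":0},{"tx":0.008,"ty":0,"tz":0,"rx":0,"ry":0,"rz":0},{"tx":0.008,"ty":0,"tz":0,"rx":0,"ry":0,"rz":0},{"tx":0.008,"ty":0,"tz":0,"rx":0,"ry":0,"rz":0},{"tx":0.008,"ty":0,"tz":0,"rx":0,"ry":0,"rz":0},{"tx":0.008,"ty":0,"tz":0,"rx":0,"ry":0,"rz":0},{"tx":0.008,"ty":0,"tz":0,"rx":0,"ry":0,"rz":0},{"tx":0.008,"ty":0,"tz":0,"rx":0,"ry":0,"rz":0},{"tx":0.008,"ty":0,"tz":0,"rx":0,"ry":0,"rz":0},{"tx":0.006,"ty":0,"tz":0,"rx":0,"ry":0,"rz":0},{"tx":0.004,"ty":0,"tz":0,"rx":0,"ry":0,"rz":0}]'
python3 -c "from h import *;st()"
python3 -m creep '[{"tx":0.002,"ty":0,"tz":0,"rx":0,"ry":0,"rz":0},{"tx":0.002,"ty":0,"tz":0,"rx":0,"ry":0,"rz":0}]'
python3 -m creep '[{"tx":0.002,"ty":0,"tz":0,"rx":0,"ry":0,"rz":0}]'
python3 -c "from h import *;st()"
```

```text
time_s: 13.72
tool_pos: [0.5896, -0.0031, 0.0415]
tool_rot: [-180.0, 0.0, 84.3]
force: [-0.9, -4.9, 3.0]
grip_width: 0.0401
t 13.72 rail mm -46.5 -131.3 z 41.5 rot [-180.     0.    84.3] F [-0.9 -4.9  3. ] w 0.0401 q [ 32.  28. -41. 103.  21.  58. -24.]
time_s: 13.98
tool_pos: [0.59, 0.0001, 0.0415]
tool_rot: [-180.0, 0.0, 84.2]
force: [-1.0, -4.3, 3.7]
grip_width: 0.0397
time_s: 14.1
tool_pos: [0.5903, 0.0022, 0.0415]
tool_rot: [-180.0, 0.0, 84.2]
force: [0.4, -4.3, 3.2]
grip_width: 0.0401
t 14.1 rail mm -46.4 -126.0 z 41.5 rot [-180.     0.    84.2] F [ 0.4 -4.3  3.2] w 0.0401 q [ 31.  28. -41. 103.  21.  58. -24.]
```

```bash
python3 -m creep '[{"tx":0.002,"ty":0,"tz":0,"rx":0,"ry":0,"rz":0},{"tx":0.002,"ty":0,"tz":0,"rx":0,"ry":0,"rz":0}]'
python3 -m creep '[{"tx":0.001,"ty":0,"tz":0,"rx":0,"ry":0,"rz":0},{"tx":0.001,"ty":0,"tz":0,"rx":0,"ry":0,"rz":0}]'
python3 -m creep '[{"tx":0.001,"ty":0,"tz":0,"rx":0,"ry":0,"rz":0}]'
python3 -m creep '[{"tx":0.001,"ty":0,"tz":0,"rx":0,"ry":0,"rz":0}]'
python3 -c "from h import *;st()"
```

```text
time_s: 14.35
tool_pos: [0.5907, 0.0065, 0.0415]
tool_rot: [180.0, -0.0, 84.3]
force: [-0.1, -4.4, 3.3]
grip_width: 0.0405
time_s: 14.6
tool_pos: [0.5907, 0.0066, 0.0415]
tool_rot: [-180.0, 0.2, 84.2]
force: [-1.1, -9.1, 5.9]
grip_width: 0.0398
time_s: 14.72
tool_pos: [0.5907, 0.0067, 0.0415]
tool_rot: [-180.0, 0.2, 84.2]
force: [-2.8, -9.8, 4.6]
grip_width: 0.0397
time_s: 14.85
tool_pos: [0.5907, 0.0067, 0.0415]
tool_rot: [-179.9, 0.3, 84.2]
force: [-2.1, -11.9, 6.8]
grip_width: 0.0404
t 14.85 rail mm -46.4 -121.4 z 41.5 rot [-179.9    0.3   84.2] F [ -2.1 -11.9   6.8] w 0.0404 q [ 31.  28. -41. 103.  22.  58. -25.]
```

```bash
python3 -m creep '[{"tx":-0.012,"ty":0,"tz":0,"rx":0,"ry":0,"rz":0},{"tx":-0.012,"ty":0,"tz":0,"rx":0,"ry":0,"rz":0},{"tx":0,"ty":0,"tz":-0.03,"rx":0,"ry":0,"rz":0},{"tx":0,"ty":0,"tz":-0.05,"rx":0,"ry":0,"rz":0},{"tx":0,"ty":0,"tz":-0.05,"rx":0,"ry":0,"rz":0},{"tx":0,"ty":-0.04,"tz":-0.03,"rx":0,"ry":0,"rz":0},{"tx":0,"ty":-0.04,"tz":0,"rx":0,"ry":0,"rz":0},{"tx":0,"ty":-0.04,"tz":0,"rx":0,"ry":0,"rz":0},{"tx":0,"ty":-0.02,"tz":0,"rx":0,"ry":0,"rz":0},{"tx":0,"ty":0,"tz":0,"rx":0,"ry":0,"rz":0}]' 0
cat > chk.py <<'E'
from h import *
st(); c=snap('top'); s=snap('side')
r=lid(c,'red',(240,170,420,290)); r2=lid(s,'red',(270,180,400,290))
for q in(r,r2): d=q[:2]/1000-C; print('red',q,'rail',(d@XH*1000).round(1),(d@YH*1000).round(1),'want -46 -55 ang',round(q[4]-np.degrees(yaw),2))
for col in('blue','yellow'): print(col,lid(c,col,(240,200,420,290)),lid(s,col,(310,160,400,265)))
E
python3 chk.py
python3 - <<'E'
from h import *
c=snap('top');cv2.imwrite('pics/t5.png',cv2.resize(c["pixels"][150:290,170:450,::-1],None,fx=2.8,fy=2.8,interpolation=cv2.INTER_CUBIC))
E
```

```text
time_s: 16.1
tool_pos: [0.4485, 0.0007, 0.2013]
tool_rot: [180.0, 0.1, 84.3]
force: [0.5, 0.2, -0.2]
grip_width: 0.0005
t 16.1 rail mm -187.3 -141.6 z 201.3 rot [1.80e+02 1.00e-01 8.43e+01] F [ 0.5  0.2 -0.2] w 0.0005 q [ 47.  -4. -47. 112.  -3.  70.  -5.]
red [595.9  70.9  86.2 103.8  -5.8] rail -47.6 -57.0 want -46 -55 ang -0.07
red [597.7  76.6  85.9 108.8  -7. ] rail -46.4 -51.2 want -46 -55 ang -1.27
blue [458.5 107.8  12.8  57.7 -87.4] [466.8  58.6  80.8 102.8 -10.5]
yellow [ 432.3 -274.2   87.5  106.   -12.1] [ 421.9 -264.8   70.3  111.   -14.7]
```

View pics/t5.png

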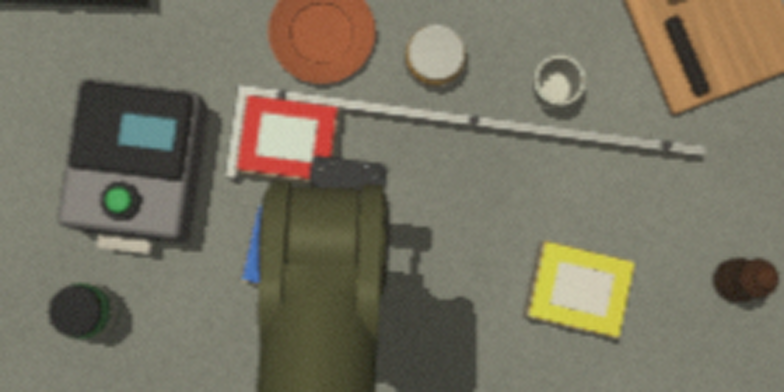

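The red tub sits in the corner in the top view (crop centre ~(285,137)). I'll also nudge it gently toward the rail, through the gap between it and the blue tub, to remove any sub‑millimetre gap.

```bash
python3 -m creep '[{"tx":0,"ty":0,"tz":0,"rx":0,"ry":0,"rz":10},{"tx":0,"ty":0,"tz":0,"rx":0,"ry":0,"rz":10},{"tx":0,"ty":0,"tz":0,"rx":0,"ry":0,"rz":10},{"tx":0,"ty":0,"tz":0,"rx":0,"ry":0,"rz":10},{"tx":0,"ty":0,"tz":0,"rx":0,"ry":0,"rz":10},{"tx":0,"ty":0,"tz":0,"rx":0,"ry":0,"rz":10},{"tx":0,"ty":0,"tz":0,"rx":0,"ry":0,"rz":10},{"tx":0,"ty":0,"tz":0,"rx":0,"ry":0,"rz":10},{"tx":0,"ty":0,"tz":0,"rx":0,"ry":0,"rz":10},{"tx":0.03,"ty":-0.03,"tz":0.03,"rx":0,"ry":0,"rz":0},{"tx":0.03,"ty":-0.03,"tz":0.03,"rx":0,"ry":0,"rz":0},{"tx":0.015,"ty":-0.012,"tz":0.03,"rx":0,"ry":0,"rz":0},{"tx":0,"ty":0,"tz":0,"rx":0,"ry":0,"rz":0},{"tx":0,"ty":0,"tz":0,"rx":0,"ry":0,"rz":0}]'
python3 - <<'E'
from h import *
st();s=snap('side');cv2.imwrite('pics/s6.png',cv2.resize(s["pixels"][130:300,230:430,::-1],None,fx=3.5,fy=3.5,interpolation=cv2.INTER_CUBIC))
E
```

```text
time_s: 18.0
tool_pos: [0.5315, 0.0648, 0.1118]
tool_rot: [-179.9, 0.0, -5.7]
force: [0.3, 0.4, 1.0]
grip_width: 0.0005
t 18.0 rail mm -111.1 -69.6 z 111.8 rot [-179.9    0.    -5.7] F [0.3 0.4 1. ] w 0.0005 q [  39.   19.  -56.  107.   18.   63. -120.]
```

View pics/s6.png

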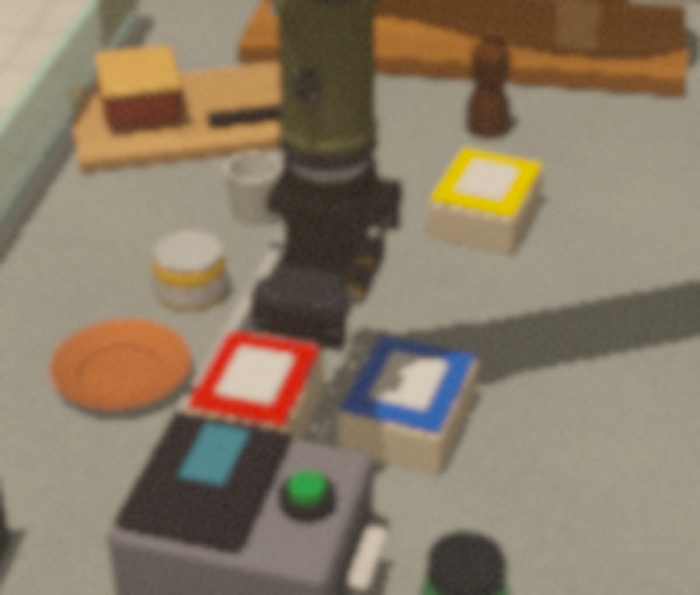

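```bash
python3 -m creep '[{"tx":0,"ty":0.015,"tz":0,"rx":0,"ry":0,"rz":0},{"tx":0,"ty":0,"tz":0.02,"rx":0,"ry":0,"rz":0},{"tx":0,"ty":0,"tz":0.02,"rx":0,"ry":0,"rz":0},{"tx":0,"ty":0,"tz":0,"rx":0,"ry":0,"rz":0}]'
python3 -m creep '[{"tx":0,"ty":0,"tz":0.006,"rx":0,"ry":0,"rz":0},{"tx":0,"ty":0,"tz":0.006,"rx":0,"ry":0,"rz":0},{"tx":0,"ty":0,"tz":0,"rx":0,"ry":0,"rz":0}]'
python3 -c "from h import *;st()"
python3 -m creep '[{"tx":0.003,"ty":0,"tz":0,"rx":0,"ry":0,"rz":0},{"tx":0.002,"ty":0,"tz":0,"rx":0,"ry":0,"rz":0}]'
python3 -m creep '[{"tx":0.002,"ty":0,"tz":0,"rx":0,"ry":0,"rz":0}]'
python3 -c "from h import *;st()"
```

```text
time_s: 18.55
tool_pos: [0.5277, 0.0496, 0.0691]
tool_rot: [180.0, 0.3, -5.7]
force: [0.3, -0.1, -1.0]
grip_width: 0.0002
time_s: 18.92
tool_pos: [0.5295, 0.0498, 0.0592]
tool_rot: [180.0, 0.0, -5.7]
force: [-0.9, -1.4, -0.2]
grip_width: 0.0006
t 18.93 rail mm -111.6 -84.6 z 59.2 rot [180.    0.   -5.7] F [-0.9 -1.4 -0.2] w 0.0006 q [  38.   23.  -54.  110.   22.   58. -121.]
time_s: 19.18
tool_pos: [0.5353, 0.0491, 0.0598]
tool_rot: [180.0, -0.0, -5.7]
force: [1.6, -0.1, -0.6]
grip_width: 0.0004
time_s: 19.3
tool_pos: [0.5371, 0.0489, 0.0597]
tool_rot: [180.0, -0.0, -5.7]
force: [0.8, 0.4, 0.9]
grip_width: 0.0005
t 19.3 rail mm -104.0 -84.8 z 59.7 rot [180.   -0.   -5.7] F [0.8 0.4 0.9] w 0.0005 q [  38.   24.  -53.  109.   22.   58. -121.]
```

```bash
python3 -m creep '[{"tx":0.001,"ty":0,"tz":0,"rx":0,"ry":0,"rz":0}]'
python3 -m creep '[{"tx":0.001,"ty":0,"tz":0,"rx":0,"ry":0,"rz":0}]'
python3 -m creep '[{"tx":0.001,"ty":0,"tz":0,"rx":0,"ry":0,"rz":0}]'
python3 -m creep '[{"tx":0.001,"ty":0,"tz":0,"rx":0,"ry":0,"rz":0}]'
python3 -m creep '[{"tx":0.001,"ty":0,"tz":0,"rx":0,"ry":0,"rz":0}]'
python3 -c "from h import *;st()"
```

```text
time_s: 19.42
tool_pos: [0.5379, 0.0488, 0.0596]
tool_rot: [180.0, -0.0, -5.7]
force: [-0.4, -0.1, -0.5]
grip_width: 0.0004
time_s: 19.55
tool_pos: [0.5385, 0.0488, 0.0595]
tool_rot: [180.0, 0.0, -5.7]
force: [-1.9, 0.4, 1.1]
grip_width: 0.0007
time_s: 19.68
tool_pos: [0.5386, 0.0488, 0.0593]
tool_rot: [180.0, 0.1, -5.7]
force: [-5.4, -0.2, 4.1]
grip_width: 0.0006
time_s: 19.8
tool_pos: [0.5387, 0.0488, 0.0593]
tool_rot: [179.9, 0.3, -5.7]
force: [-7.3, -0.1, 6.4]
grip_width: 0.0003
time_s: 19.92
tool_pos: [0.5388, 0.0488, 0.0591]
tool_rot: [179.9, 0.4, -5.7]
force: [-9.4, 0.7, 8.4]
grip_width: 0.0007
t 19.93 rail mm -102.3 -84.8 z 59.1 rot [179.9   0.4  -5.7] F [-9.4  0.7  8.4] w 0.0007 q [  37.   24.  -53.  108.   23.   59. -121.]
```

```bash
python3 -m creep '[{"tx":-0.007,"ty":0,"tz":0,"rx":0,"ry":0,"rz":0},{"tx":-0.006,"ty":0,"tz":0,"rx":0,"ry":0,"rz":0},{"tx":0,"ty":0,"tz":-0.02,"rx":0,"ry":0,"rz":0},{"tx":0,"ty":0,"tz":-0.04,"rx":0,"ry":0,"rz":0},{"tx":0,"ty":0,"tz":-0.05,"rx":0,"ry":0,"rz":0},{"tx":0,"ty":0,"tz":-0.03,"rx":0,"ry":0,"rz":0},{"tx":-0.006,"ty":-0.04,"tz":0,"rx":0,"ry":0,"rz":0},{"tx":-0.006,"ty":-0.04,"tz":0,"rx":0,"ry":0,"rz":0},{"tx":-0.006,"ty":-0.04,"tz":0,"rx":0,"ry":0,"rz":0},{"tx":-0.006,"ty":-0.04,"tz":0,"rx":0,"ry":0,"rz":0},{"tx":-0.006,"ty":-0.04,"tz":0,"rx":0,"ry":0,"rz":0},{"tx":0,"ty":0,"tz":0,"rx":0,"ry":0,"rz":-10},{"tx":0,"ty":0,"tz":0,"rx":0,"ry":0,"rz":-10},{"tx":0,"ty":0,"tz":0,"rx":0,"ry":0,"rz":-10},{"tx":0,"ty":0,"tz":0,"rx":0,"ry":0,"rz":-10},{"tx":0,"ty":0,"tz":0,"rx":0,"ry":0,"rz":-10},{"tx":0,"ty":0,"tz":0,"rx":0,"ry":0,"rz":0}]'
python3 - <<'E'
from h import *
st();print(np.round(env.get_obs()["tool_pos"],4))
s=snap('side');cv2.imwrite('pics/s7.png',cv2.resize(s["pixels"][130:330,230:430,::-1],None,fx=3,fy=3,interpolation=cv2.INTER_CUBIC))
E
python3 chk.py
```

```text
time_s: 22.05
tool_pos: [0.5194, 0.2519, 0.2007]
tool_rot: [180.0, -0.1, 44.1]
force: [0.2, 0.4, -0.1]
grip_width: 0.0005
t 22.05 rail mm -141.8 115.4 z 200.7 rot [ 1.80e+02 -1.00e-01  4.41e+01] F [ 0.2  0.4 -0.1] w 0.0005 q [ 28.  26. -71.  96.  26.  76. -94.]
[0.5194 0.2519 0.2007]
t 22.1 rail mm -141.9 115.4 z 200.5 rot [ 1.80e+02 -1.00e-01  4.41e+01] F [ 0.3 -0.5  0. ] w 0.0003 q [ 28.  26. -71.  96.  25.  76. -94.]
red [596.   70.8  86.  103.5  -5.3] rail -47.5 -57.1 want -46 -55 ang 0.43
red [618.7  90.9  69.5 129.5  33.2] rail -27.0 -34.9 want -46 -55 ang 38.93
blue [464.9  55.9  85.7 102.2 -10. ] [461.4  61.5  68.7 101.3 -12.7]
yellow [ 432.4 -274.2   87.5  106.   -12.1] [ 432.7 -268.2   90.7  112.5  -12.2]
```

View pics/s7.png

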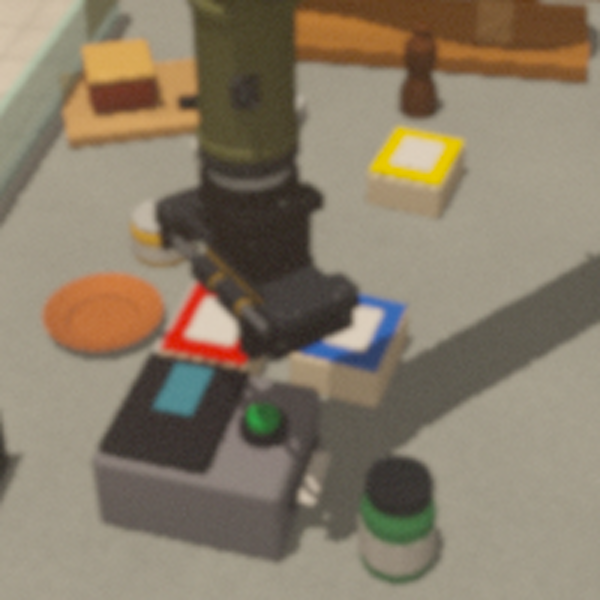

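```bash
python3 -m creep '[{"tx":-0.004,"ty":-0.004,"tz":0,"rx":0,"ry":0,"rz":0},{"tx":0,"ty":0,"tz":0.02,"rx":0,"ry":0,"rz":0},{"tx":0,"ty":0,"tz":0.02,"rx":0,"ry":0,"rz":0},{"tx":0,"ty":0,"tz":0.01,"rx":0,"ry":0,"rz":0},{"tx":0,"ty":0,"tz":0.005,"rx":0,"ry":0,"rz":0},{"tx":0,"ty":0,"tz":0,"rx":0,"ry":0,"rz":0}]'
python3 - <<'E'
from h import *
s=snap('side');cv2.imwrite('pics/s8.png',cv2.resize(s["pixels"][230:310,250:350,::-1],None,fx=6,fy=6,interpolation=cv2.INTER_CUBIC))
E
```

```text
time_s: 22.95
tool_pos: [0.5132, 0.252, 0.1443]
tool_rot: [-180.0, 0.0, 44.3]
force: [-1.3, 0.4, -0.7]
grip_width: 0.0001
```

View pics/s8.png

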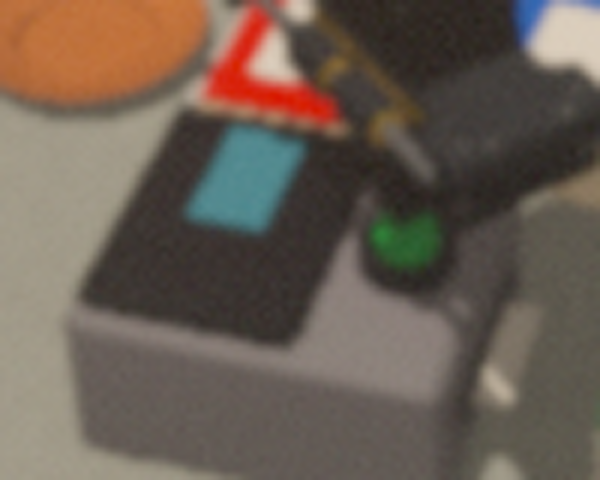

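```bash
M='python3 -m creep'
python3 -m creep '[{"tx":0,"ty":0,"tz":0.005,"rx":0,"ry":0,"rz":0},{"tx":0,"ty":0,"tz":0.005,"rx":0,"ry":0,"rz":0}]'
python3 -m creep '[{"tx":0,"ty":0,"tz":0.003,"rx":0,"ry":0,"rz":0},{"tx":0,"ty":0,"tz":0.002,"rx":0,"ry":0,"rz":0}]'
python3 -m creep '[{"tx":0,"ty":0,"tz":0.002,"rx":0,"ry":0,"rz":0},{"tx":0,"ty":0,"tz":0.002,"rx":0,"ry":0,"rz":0}]'
```

```text
time_s: 23.25
tool_pos: [0.5134, 0.2519, 0.1345]
tool_rot: [180.0, -0.0, 44.3]
force: [0.5, -0.7, -0.3]
grip_width: 0.0005
time_s: 23.5
tool_pos: [0.5132, 0.2517, 0.1295]
tool_rot: [180.0, 0.0, 44.3]
force: [-1.0, -0.1, 3.0]
grip_width: 0.0006
time_s: 23.75
tool_pos: [0.5132, 0.2518, 0.1262]
tool_rot: [180.0, 0.0, 44.3]
force: [-3.8, -4.4, 18.0]
grip_width: 0.0006
```

```bash
python3 -m creep '[{"tx":0,"ty":0,"tz":0.001,"rx":0,"ry":0,"rz":0},{"tx":0,"ty":0,"tz":0,"rx":0,"ry":0,"rz":0}]'
python3 - <<'E'
from h import *
st();s=snap('side');cv2.imwrite('pics/s9.png',cv2.resize(s["pixels"][230:310,250:350,::-1],None,fx=6,fy=6,interpolation=cv2.INTER_CUBIC))
E
```

```text
time_s: 24.0
tool_pos: [0.5133, 0.2518, 0.1263]
tool_rot: [179.9, 0.1, 44.3]
force: [-4.1, -4.4, 15.5]
grip_width: 0.0003
t 24.0 rail mm -147.9 114.7 z 126.3 rot [1.799e+02 1.000e-01 4.430e+01] F [-4.1 -4.4 15.5] w 0.0003 q [ 25.  30. -68. 101.  29.  69. -97.]
```

View pics/s9.png

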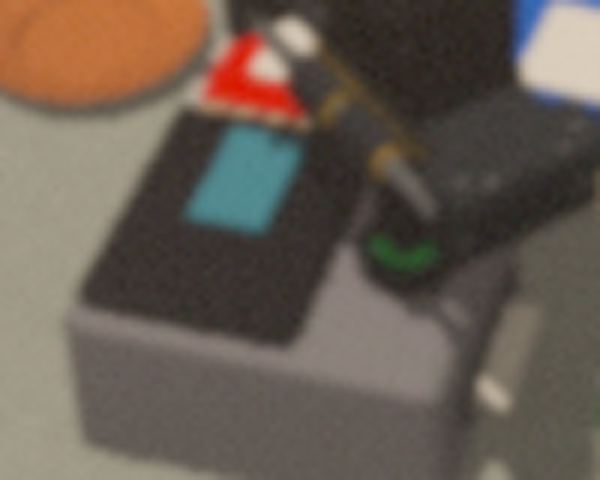

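```bash
python3 -m creep '[{"tx":0,"ty":0,"tz":0.002,"rx":0,"ry":0,"rz":0},{"tx":0,"ty":0,"tz":0,"rx":0,"ry":0,"rz":0}]'
python3 -m creep '[{"tx":0,"ty":0,"tz":-0.004,"rx":0,"ry":0,"rz":0},{"tx":0,"ty":0,"tz":-0.002,"rx":0,"ry":0,"rz":0}]'
python3 -m creep '[{"tx":0,"ty":0,"tz":-0.002,"rx":0,"ry":0,"rz":0}]'
python3 -m creep '[{"tx":0,"ty":0,"tz":-0.002,"rx":0,"ry":0,"rz":0}]'
python3 -m creep '[{"tx":0,"ty":0,"tz":-0.01,"rx":0,"ry":0,"rz":0},{"tx":0,"ty":0,"tz":-0.04,"rx":0,"ry":0,"rz":0},{"tx":0,"ty":0,"tz":-0.05,"rx":0,"ry":0,"rz":0},{"tx":-0.03,"ty":-0.03,"tz":0,"rx":0,"ry":0,"rz":0},{"tx":-0.03,"ty":-0.03,"tz":0,"rx":0,"ry":0,"rz":0},{"tx":0,"ty":0,"tz":0,"rx":0,"ry":0,"rz":0},{"tx":0,"ty":0,"tz":0,"rx":0,"ry":0,"rz":0}]'
python3 chk.py; python3 -c "from h import *;snap('top','t10.png');snap('side','s10.png')"
```

```text
time_s: 24.3
tool_pos: [0.5133, 0.2519, 0.1261]
tool_rot: [179.9, 0.1, 44.2]
force: [-8.4, -6.3, 27.3]
grip_width: 0.0002
time_s: 24.55
tool_pos: [0.5133, 0.2518, 0.1289]
tool_rot: [180.0, 0.0, 44.3]
force: [-1.3, -1.3, 3.0]
grip_width: 0.0001
time_s: 24.68
tool_pos: [0.5133, 0.2518, 0.1305]
tool_rot: [180.0, -0.0, 44.3]
force: [-1.5, -1.5, 3.5]
grip_width: 0.0002
time_s: 24.8
tool_pos: [0.5133, 0.2518, 0.1323]
tool_rot: [-180.0, 0.0, 44.3]
force: [0.6, -1.2, 0.7]
grip_width: 0.0005
time_s: 25.68
tool_pos: [0.4292, 0.2526, 0.233]
tool_rot: [179.9, -0.0, 44.2]
force: [0.0, 0.1, -0.0]
grip_width: 0.0003
t 25.68 rail mm -231.6 107.1 z 233.0 rot [179.9  -0.   44.2] F [ 0.   0.1 -0. ] w 0.0003 q [ 40.   8. -78. 104.   8.  75. -85.]
red [596.2  70.7  85.6 103.5  -5.3] rail -47.3 -57.2 want -46 -55 ang 0.43
red [597.8  76.6  85.7 108.8  -7. ] rail -46.3 -51.2 want -46 -55 ang -1.27
blue [465.2  56.7  85.8 103.8 -10. ] [465.6  58.5  83.6 103.  -10.7]
yellow [ 432.4 -274.1   87.5  106.2  -12.2] [ 399.8 -289.6   47.    86.7   25.3]
```

View pics/t10.png

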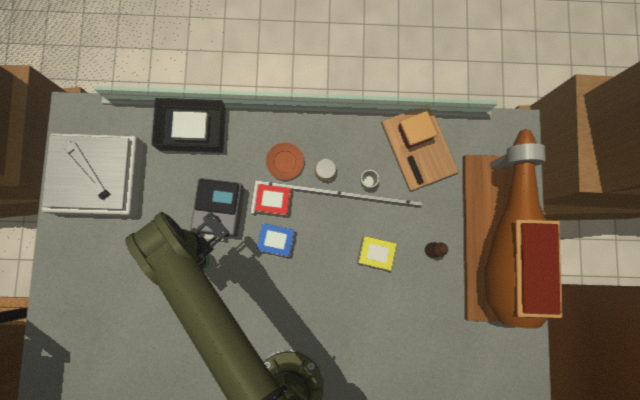

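View pics/s10.png

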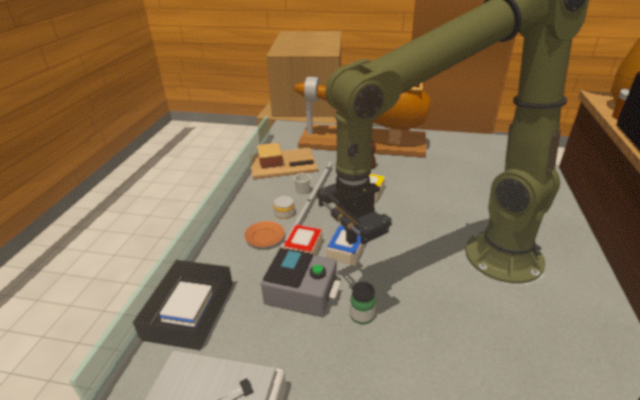

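The top view shows the red tub in the corner at (272,198). The side view shows the button up again at (318,270), the olives at (362,303) and the other things where they started. The arm is hanging free.

```bash
python3 -c "
from cell import env
print(env.sign_off())"
```

```text
the job is handed in; nothing more can be done
None
```

I pushed the red tub square against the rail and along it to the end stop, then pressed the green button and let it go. The job was handed in at about 26 s of the 64 s allowed; the hand-in reports no verdict.

- **Tub home:** Each push ended in a hard stop, at 15 N against the rail and 12 N against the end stop. A last nudge toward the rail moved the tub no further. The last top view put the tub at (-47.3, -57.2) mm in the rail's frame, and the side view at (-46.3, -51.2) mm, against a target of (-46, -55). The two views differ by 6 mm along the rail, and the side view read about 5 mm off in the same direction from the start. The angle was within 0.5° of the rail's in the top view and 1.3° off in the side view. I relied on the contact stops and the top view.
- **Button:** I pressed it to a hard stop at 27 N after about 6 mm of travel. It sprang back and looks up in the side picture.
- **Other things:** In the top view the blue tub read within about 1 mm of its start and the yellow within 0.2 mm. The last side-view reading of the yellow tub was wrong because the arm hid part of it. I checked the olives, tin, cup, plate and mill by eye only; all looked unmoved, though the arm hid the olives in the last top view and most of the mill in the last side view. At hand-in the arm was clear of everything, with zero force at the wrist.

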